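# Hold the glass cell in the light path

### The job

Of the three look-alike optical cells on the tray one is glass and the other two are lighter plastic: find the glass one by its weight and hold it in the light path of the optical bench, midway between lamp and sensor, upright and square to the beam, with the beam going in at one clear window, through the middle of the cell and out at the other. Take any cell only by its frosted sides and never touch a clear window, leave both plastic cells standing on the tray, and do not bump the bench or disturb the other things. Do not put the glass cell down: the program finishes while the gripper still holds it steady in the beam, with nothing else carrying it.

Things in the scene. Friction and masses are not known exactly. Their poses are not given: they have to be found in the camera images.
- cell_a: one of three look-alike optical cells: upright open-topped box 34 (its x) x 60 (y) x 70 mm (z, up), walls and floor 5 mm. Its two 60 mm wide sides, at x = +-17 mm, are frosted white: hold it by these only, gripping along its x. Its two 34 mm wide ends, at y = +-30 mm, are the clear windows: light passes along its y. Origin: centre of the underside; alike when turned half round
- cell_b: one of three look-alike optical cells: upright open-topped box 34 (its x) x 60 (y) x 70 mm (z, up), walls and floor 5 mm. Its two 60 mm wide sides, at x = +-17 mm, are frosted white: hold it by these only, gripping along its x. Its two 34 mm wide ends, at y = +-30 mm, are the clear windows: light passes along its y. Origin: centre of the underside; alike when turned half round
- cell_c: one of three look-alike optical cells: upright open-topped box 34 (its x) x 60 (y) x 70 mm (z, up), walls and floor 5 mm. Its two 60 mm wide sides, at x = +-17 mm, are frosted white: hold it by these only, gripping along its x. Its two 34 mm wide ends, at y = +-30 mm, are the clear windows: light passes along its y. Origin: centre of the underside; alike when turned half round
- cell_a_mid (a point): the middle of cell_a: on its centre line, 35 mm above its underside; axes as the cell's. One of the three cells is glass, 150 to 175 g; the other two are plastic, 61 to 75 g. Neither looks nor names tell which is which, and it can stand at any place in the row
- cell_b_mid (a point): the middle of cell_b: on its centre line, 35 mm above its underside; axes as the cell's. One of the three cells is glass, 150 to 175 g; the other two are plastic, 61 to 75 g. Neither looks nor names tell which is which, and it can stand at any place in the row
- cell_c_mid (a point): the middle of cell_c: on its centre line, 35 mm above its underside; axes as the cell's. One of the three cells is glass, 150 to 175 g; the other two are plastic, 61 to 75 g. Neither looks nor names tell which is which, and it can stand at any place in the row
- beam (a point): the middle of the bench's open gap, on the light path, 130 mm above the table. Its y runs along the level, 10 mm wide beam, from the sensor (white box, -y) to the lamp (grey finned cylinder, +y); z up; x level across the beam. The black barrels of lamp and sensor (40, 36 mm across) end at y = +-70 mm; the gap is open above and at both sides. Lamp top: 37 mm above the beam
- bench: the optical bench, fixed to the table: an aluminium rail 500 mm long (its y) and 50 mm wide with black saddles, carrying lamp and sensor; the top of the rail is 42 mm above the table. Origin: at table level right under point beam, same axes; it stands at a different place and turned up to 0.3 rad in each start
- tray: a flat white tray with a blue felt mat, fixed, 170 mm (its x) by 350 mm (its y), rim 12 mm high and 5 mm thick; its inner floor is 4 mm above the table. The three cells stand on it in a row along its y, about 95 mm apart. Origin: centre of its underside, on the table
- ribbon_spool: bystander: a red ribbon spool with white flanges, 72 mm across, 58 mm tall, standing on the table; origin at the centre of its underside
- tape_roll: bystander: a green roll of tape lying flat, 104 mm across, 24 mm high; origin at the centre of its underside
- pencil_box: bystander: a red pencil box, 134 by 204 by 60 mm high; origin at the centre of its underside
- logger: bystander: a grey data logger with a small screen, 95 by 155 by 32 mm high; origin at the centre of its underside
- tissue_box: bystander: a white and blue box of lens tissues, 75 by 115 mm, 50 mm high (72 mm with the tissue); origin at the centre of its underside
Mind the look-alikes: they are no part of the job. What is shaped like the cell_c but brown or green is not meant.

How it is judged:
By the outcome, as a careful person would: the job done as asked, in the order asked, and still so for the second after the job is handed in, while the arm keeps its last pose, push and grip.
It also fails if it takes over 64 s, if anything falls off the work surface, if the arm or the gripper's body presses on something with over 40 N, if the wrist force passes 120 N, or if a joint passes its speed limit or range.

### The arm

A 7-joint arm with a two-finger parallel gripper is mounted at the origin on the work surface. World frame = base frame: x ahead of the robot, y to its left, z up, the work surface at z = 0. Lengths are in m, angles in rad, forces in N, time in s.
With the tool pointing down it reaches from about 0.425 to 0.875 m from the base axis. Payload 4.7 kg.
Tool frame: the origin (TCP) lies at the very end of the fingers, on their centre line; the grasp point (between the pads) lies 19 mm behind it (grip_point_offset is the distance from the TCP to the grasp point, in m); x points along the fingers, z is the direction in which the jaws open and shut, and the axes are right-handed (so a half turn about x gives the same grasp; the last joint's range is limited). The gripper opens to 87 mm and grips with 3 to 60 N. Pads are 19 mm wide; open, the fingers measure 117 mm over their backs; the gripper's body (75 mm by 190 mm) begins 51 mm behind the grasp point.
Start: joints at [-1.096, 0.321, -0.07, 1.45, 0.023, 1.371, -0.057], TCP at [0.289, 0.582, 0.223] pointing down, gripper open.
Joint ranges: [-2.86, 2.86], [-0.3, 2.09], [-1.38, 1.24], [0.06, 2.45], [-1.56, 4.7], [0.09, 2.05], [-2.69, 2.69]. Speed limits (rad/s): [2.57, 2.57, 3.14, 3.14, 3.14, 3.14, 3.14].

### API

Orientations are given as a rotation vector (axis times angle).
In Python, from bench import get_state, get_image, calibration, close_job, grip_point_offset gives the robot as it stands.
- The arm moves only by the tool play_rows, never from a script. Its argument "targets" is a list of rows, each an object with "claw": the closure, from 0 (fully open) to 1 (shut); "linear": the shift along the tool's x, y, z as a fraction of full scale, a list of three; "rotation": the turn, a rotation vector about the tool's x, y, z as a fraction of full scale, a list of three. In form: [{"claw": claw, "linear": [x, y, z], "rotation": [wx, wy, wz]}, ...]. A call has 1 to 10 rows; each row shifts and turns the pose as measured when the row begins, along the tool's axes as they then stand; what a row does not reach is not made up. Full scale, the value 1, is 2.5 cm for a shift and 90 degrees for a turn. A row lasts 1/12 s, in which the tool goes at most 41.7 mm and 7.16 degrees, less where a joint would pass 70% of its speed; a pose out of reach is approached as far as the arm can. A call with a number of a shift or a turn outside -1 to 1 is refused whole. A call with a gripper value outside its range is refused whole. The fingers move at their own pace and stop on an object; "newtons" is the grip in N (left out, the last holds). Time passes only in rows, so rows that do not move let the fingers close. It gives the time, the measured TCP pose, the force and the opening at its end, in the units of the state.
- get_state(): the state, without advancing time (a new reading comes with each control period).
- get_image(name): name is "scene" or "top"; returns the picture (400x640x3 uint8, blue, green, red); there is no depth.
- calibration(name): a dict with "fx", "fy", "cx", "cy" (pixels), "rvec" (rotation vector, rad) and "tvec" (3), from world to camera coordinates, as OpenCV has them. Camera axes: x right, y down, z forward; pixel columns grow to the right and rows downward; lengths in m; the calibration is good to about 2 mm. A picture is of the moment at which its call begins. calibration takes no time and is no camera call.
- close_job(): hands the job in, once; it reports no verdict.
The state is a dict: "time": time; "joint_positions": joint angles; "qd": joint speeds; "joint_torque": joint torques, N m; "position": TCP position; "tool_rot": TCP orientation; "ft_force": force on the tool from outside, world axes, zero at the start; "torque": the same for the moment, N m; "grip_width": opening from 0.0 (shut) to 1.0 (fully open).
Only numpy, scipy, OpenCV 4.12 (cv2) and the standard library are available. Lean on these libraries where they do the work, as an engineer would, in place of code of your own. Each camera call takes 0.05 s, during which the arm holds its last target. There are 200 camera calls.

## Working session

There is one attempt and no reset: what is moved stays moved. The work goes in short steps, Python scripts to look and compute and a tool call to move; the robot and the scene stay as the last step left them, time stands still between calls to the robot, and variables do not carry over. Pictures are saved under pics/ and viewed, about 8 in all and at most 12, crops included, and the job is handed in when it is done.

Besides the shell and the picture viewer there is one more tool, called after "Call:" in YAML: its name, and indented under it one key for each argument. play_rows: Moves the arm, as the interface text tells. Shift numbers are shares of 2.5 cm and turn numbers shares of 90 degrees, none past 1 either way. Its arguments: {"type":"object","properties":{"targets":{"type":"array"},"newtons":{"type":"number"}},"required":["targets"]}

```bash
mkdir -p pics; ls
python3 - <<'E'
from bench import *
import cv2
for n in("scene","top"):
    im=get_image(n);cv2.imwrite(f"pics/{n}0.png",im);print(n,calibration(n))
s=get_state();print(s,grip_point_offset)
E
```

```text
pics
scene {'fx': 389.4992069714023, 'fy': 389.4992069714023, 'cx': 316.5445710518246, 'cy': 206.44191370724164, 'rvec': array([ 2.32351527,  0.88829271, -0.30110524]), 'tvec': array([-0.47765802, -0.12431624,  1.25056066])}
top {'fx': 506.3497805404568, 'fy': 506.3497805404568, 'cx': 322.05418488832305, 'cy': 198.4641281229946, 'rvec': array([ 2.20584247, -2.16948873,  0.07335675]), 'tvec': array([0.11755577, 0.52344164, 1.56257139])}
{'time': 0.1, 'joint_positions': array([-1.09590999,  0.32172413, -0.07005235,  1.45154604,  0.02260144,
        1.37079778, -0.05692368]), 'qd': array([ 0.00093631, -0.00135332,  0.00044709, -0.00304563,  0.00101556,
        0.00287229, -0.00054571]), 'joint_torque': array([-1.55172097e-04, -4.92575240e+01, -4.05926127e-01, -3.13400066e+01,
       -6.41472358e-02,  3.95046780e-02,  9.04824128e-05]), 'position': array([0.2888678 , 0.58173639, 0.22159019]), 'tool_rot': array([-0.86440451,  1.39404997,  0.86280235]), 'ft_force': array([0.66927065, 0.18037905, 0.08712132]), 'torque': array([ 0.02789606, -0.02408969, -0.00082611]), 'grip_width': 0.9967675499087565} 0.0187
```

View pics/scene0.png

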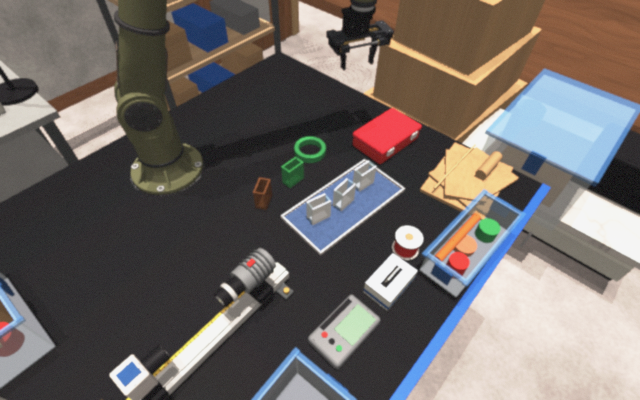

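View pics/top0.png

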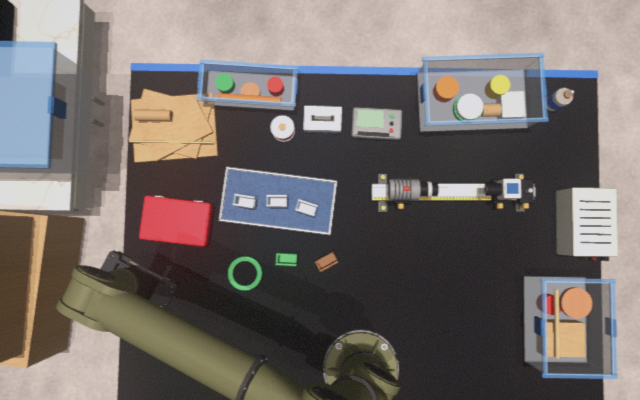

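The top view shows the three white cells on the blue tray at about (244,202), (277,201) and (307,208). The look-alikes off the tray are green at (286,259) and brown at (326,262), and neither is part of the job. The bench has its lamp near (405,190) and its sensor near (510,188). I'll check both areas in enlarged crops.

Run:
```python
import cv2,numpy as np
im=cv2.imread("pics/top0.png")
def crop(x0,y0,x1,y1,s,f,g=10):
    c=cv2.resize(im[y0:y1,x0:x1],None,fx=s,fy=s,interpolation=cv2.INTER_CUBIC)
    for x in range(x0,x1,g):
        cv2.line(c,(int((x-x0+.5)*s),0),(int((x-x0+.5)*s),6),(0,255,255),1);cv2.putText(c,str(x),(int((x-x0)*s),18),0,.4,(0,255,255),1)
    for y in range(y0,y1,g):
        cv2.line(c,(0,int((y-y0+.5)*s)),(6,int((y-y0+.5)*s)),(0,255,255),1);cv2.putText(c,str(y),(8,int((y-y0+.5)*s)+4),0,.4,(0,255,255),1)
    cv2.imwrite(f,c)
crop(228,180,326,230,8,"pics/tray.png")
crop(365,165,542,215,4.5,"pics/benchc.png")
```

```text
(no output)
```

View pics/tray.png

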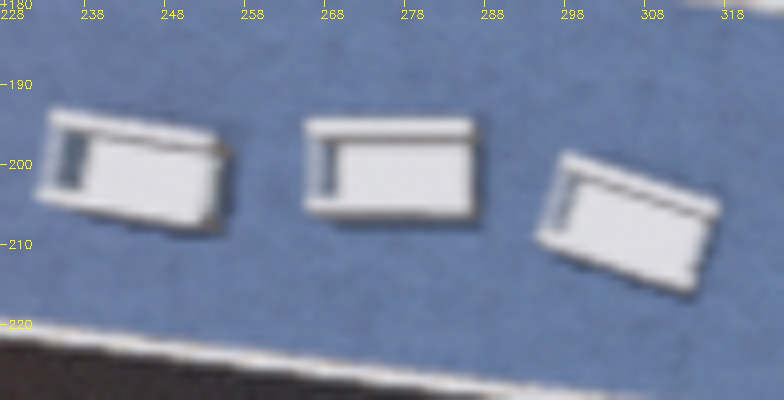

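View pics/benchc.png

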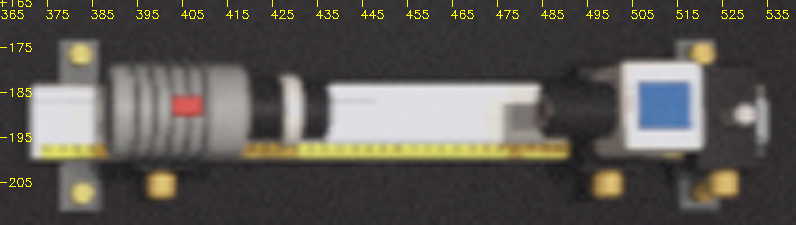

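The tray crop shows the cells' rim corners clearly: cell 1 (left) near px (234,194), cell 2 (266,195), cell 3 (298,199). In the bench crop the lamp barrel tip is near px (437,188) and the sensor barrel front near (484.5,188). I'll fit poses from these and check the overlays in both views.

```bash
cat > h.py <<'E'
import cv2,numpy as np
from bench import calibration
from scipy.spatial.transform import Rotation as R
def cam(n):
    c=calibration(n);return np.array([[c['fx'],0,c['cx']],[0,c['fy'],c['cy']],[0,0,1]]),R.from_rotvec(c['rvec']).as_matrix(),np.array(c['tvec'])
def back(n,px,z):
    K,Rm,t=cam(n);px=np.atleast_2d(px).astype(float)
    d=(np.c_[px,np.ones(len(px))]@np.linalg.inv(K).T)@Rm;o=-Rm.T@t
    return o+d*((z-o[2])/d[:,2])[:,None]
def proj(n,P):
    K,Rm,t=cam(n);p=(np.atleast_2d(P)@Rm.T+t)@K.T;return p[:,:2]/p[:,2:]
def place(P,x,y,a,z=0): return R.from_euler('z',a).apply(P)+[x,y,z]
E
cat > ov.py <<'E'
from h import *
box=np.array([[sx*.017,sy*.03,z] for z in(0,.07) for sx,sy in((1,1),(1,-1),(-1,-1),(-1,1))])
E_=[(0,1),(1,2),(2,3),(3,0),(4,5),(5,6),(6,7),(7,4),(0,4),(1,5),(2,6),(3,7)]
th=np.linspace(0,2*np.pi,40)
def overlay(n,src,cells,bench,win,s,f):
    im=cv2.imread(src);x0,y0,x1,y1=win
    c=cv2.resize(im[y0:y1,x0:x1],None,fx=s,fy=s,interpolation=cv2.INTER_CUBIC)
    q=lambda P:[(int(a),int(b)) for a,b in (proj(n,P)-[x0-.5,y0-.5])*s]
    for x,y,a in cells:
        p=q(place(box,x,y,a,.004))
        for i,j in E_: cv2.line(c,p[i],p[j],(0,0,255) if i<4 and j<4 else (0,200,0),1)
    if bench is not None:
        for r,yy in((.02,.07),(.018,-.07)):
            P=np.c_[r*np.cos(th),0*th+yy,.13+r*np.sin(th)];cv2.polylines(c,[np.array(q(place(P,*bench)))],True,(0,0,255),1)
        P=np.array([[.025,.25,.042],[.025,-.25,.042],[-.025,-.25,.042],[-.025,.25,.042]]);cv2.polylines(c,[np.array(q(place(P,*bench)))],True,(0,200,0),1)
    return c
E
python3 - <<'E'
from h import *
im=lambda c,x0,y0,s:np.array(c)/s+[x0-.5,y0-.5]
print("base",back("top",[362,368],0.))
for c in ([(50,108),(222,133),(210,230),(37,198)],[(305,118),(473,118),(473,215),(305,215)],[(565,152),(720,205),(693,294),(538,238)]):
    w=back("top",im(c,228,180,8),.074)[:,:2]
    l=w[0]-w[1]+w[3]-w[2]
    print(w.mean(0),np.arctan2(-l[0],l[1]),np.linalg.norm(w-np.roll(w,1,0),axis=1))
b=im([(327,107),(540,107)],365,165,4.5)
A=back("top",b[:1],.15)[0];B=back("top",b[1:],.112)[0]
print(A,B,np.linalg.norm((A-B)[:2]),(A+B)/2,np.arctan2(-(A-B)[0],(A-B)[1]))
r=im([(32,85),(32,157),(540,85),(570,157)],365,165,4.5);print(back("top",r,.042))
E
```

```text
base [[ 0.00035013 -0.00571188  0.        ]]
[0.50787981 0.3616592 ] -0.14712986313862628 [0.0342064  0.0654683  0.0367542  0.06619328]
[0.50978404 0.264237  ] 0.016646428430522397 [0.03653476 0.06319616 0.03653565 0.06309534]
[0.49031098 0.17365369] -0.3215810421024173 [0.03388314 0.06161247 0.03492775 0.0618984 ]
[ 0.54727168 -0.20273092  0.15      ] [ 0.55303839 -0.35045464  0.112     ] 0.14783623320137856 [ 0.55015503 -0.27659278  0.131     ] 0.03901728254035458
[[ 0.56881082 -0.02550738  0.042     ]
 [ 0.51946159 -0.02600437  0.042     ]
 [ 0.57460794 -0.37303593  0.042     ]
 [ 0.52557672 -0.39328527  0.042     ]]
```

Run:
```python
from ov import *
cells=[(.5079,.3605,-.147),(.509,.264,.0166),(.4903,.1737,-.3216)];b=(.5483,-.276,.0167)
a=overlay("top","pics/top0.png",cells,b,(228,183,328,228),8,0)
c=overlay("top","pics/top0.png",cells,b,(365,168,541,212),4.5,0)
W=800;pad=lambda i:cv2.copyMakeBorder(i,0,0,0,W-i.shape[1],cv2.BORDER_CONSTANT)
cv2.imwrite("pics/ov1.png",np.vstack([pad(a),pad(c)]))
a=overlay("scene","pics/scene0.png",cells,b,(295,155,385,230),5,0)
c=overlay("scene","pics/scene0.png",cells,b,(105,240,300,395),3,0)
W=600;cv2.imwrite("pics/ov2.png",np.hstack([cv2.resize(pad(a)[:,:450],(400,333)),cv2.copyMakeBorder(c,0,0,0,0,0)[:333,:400]]) if 0 else cv2.resize(c,None,fx=1.3,fy=1.3)[:600,:800])
cv2.imwrite("pics/ov3.png",a)
```

```text
(no output)
```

View pics/ov1.png

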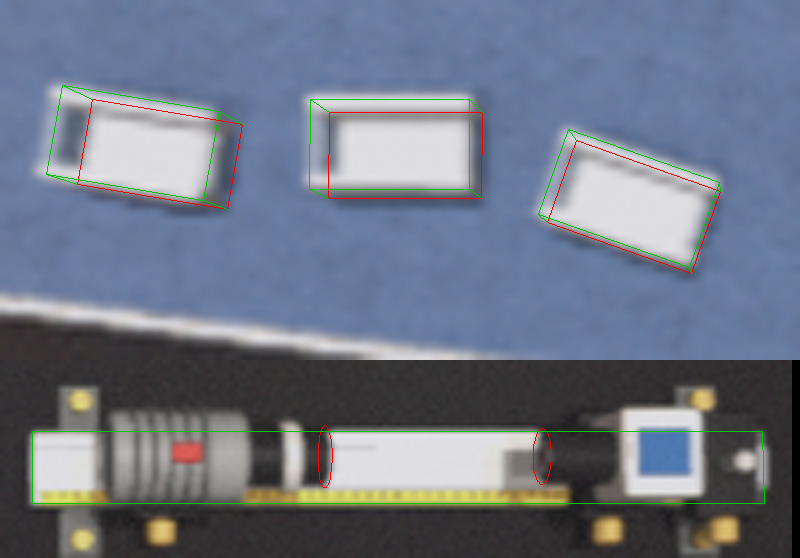

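View pics/ov2.png

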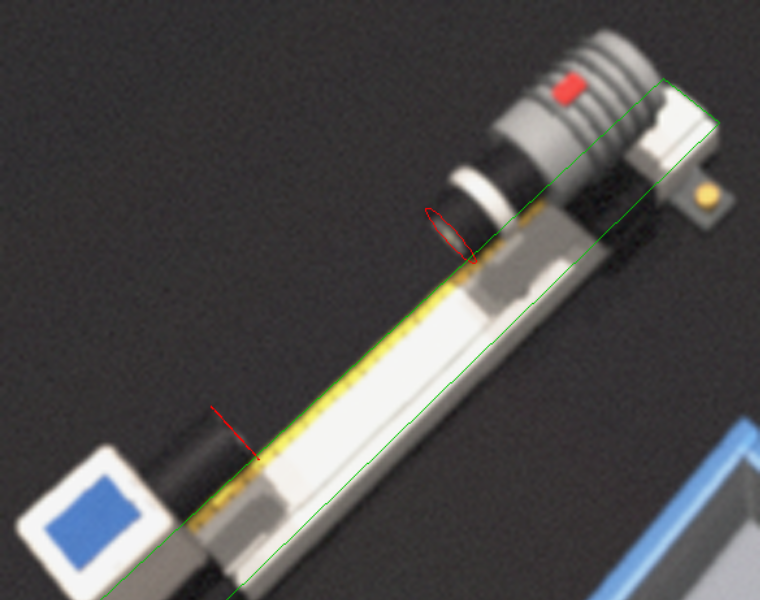

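The bench fit agrees in both views, giving beam at (0.548, -0.276), yaw 0.017. The cells fit to within about 2 mm, with cell 1 needing about 2 mm more in +y. Next I'll work out the moves in tool axes.

```bash
cat > go.py <<'E'
# usage: go.py x y z yaw : remaining shift (tool axes, units of 25 mm) and turn (units of 90 deg) to TCP target; jaws along yaw (world x turned)
import sys;from h import *;from bench import get_state
s=get_state();T=R.from_rotvec(s['tool_rot']);M=T.as_matrix()
x,y,z,a=map(float,sys.argv[1:5]);zc=np.array([np.cos(a),np.sin(a),0])
if M[:,2]@zc<0: zc=-zc
xc=np.array([0,0,-1.]);G=np.c_[xc,np.cross(zc,xc),zc]
d=np.array([x,y,z])-s['position'];rv=(T.inv()*R.from_matrix(G)).as_rotvec()
np.set_printoptions(precision=4,suppress=True)
print("t",round(s['time'],2),"pos",s['position'],"F",s['ft_force'],"grip",round(s['grip_width'],3),"q",s['joint_positions'])
print("axes cols\n",M);print("world d mm",d*1e3,"shift now-axes",M.T@d/.025,"after-turn axes",G.T@d/.025,"turn",rv/(np.pi/2),"deg",np.degrees(rv))
E
python3 go.py .5079 .3625 .20 -.147
```

```text
t 0.1 pos [0.2889 0.5817 0.2216] F [0.6693 0.1804 0.0871] grip 0.997 q [-1.0959  0.3217 -0.0701  1.4515  0.0226  1.3708 -0.0569]
axes cols
 [[-0.0007 -0.8957  0.4447]
 [-0.0016  0.4447  0.8957]
 [-1.     -0.0001 -0.0017]]
world d mm [ 219.0322 -219.2364  -21.5902] shift now-axes [  0.8715 -11.7469  -3.9573] after-turn axes [ 0.8636 -7.3916  9.9513] turn [ 0.8002 -0.0009  0.0007] deg [72.0198 -0.0798  0.0659]
```

Call:
play_rows:
  targets:
    - {"claw": 0, "linear": [0, 0, 0], "rotation": [0.08, 0, 0]}
    - {"claw": 0, "linear": [0, 0, 0], "rotation": [0.08, 0, 0]}
    - {"claw": 0, "linear": [0, 0, 0], "rotation": [0.08, 0, 0]}
    - {"claw": 0, "linear": [0, 0, 0], "rotation": [0.08, 0, 0]}
    - {"claw": 0, "linear": [0, 0, 0], "rotation": [0.08, 0, 0]}
    - {"claw": 0, "linear": [0, 0, 0], "rotation": [0.08, 0, 0]}
    - {"claw": 0, "linear": [0, 0, 0], "rotation": [0.08, 0, 0]}
    - {"claw": 0, "linear": [0, 0, 0], "rotation": [0.08, 0, 0]}
    - {"claw": 0, "linear": [0, 0, 0], "rotation": [0.08, 0, 0]}
    - {"claw": 0, "linear": [0, 0, 0], "rotation": [0.08, 0, 0]}

```text
time: 0.93
position: [0.2873, 0.5784, 0.2145]
tool_rot: [0.105, 1.573, -0.125]
ft_force: [-0.2, 0.7, -0.4]
grip_width: 1.0
```

```bash
python3 go.py .5079 .3625 .20 -.147
```

```text
t 0.93 pos [0.2873 0.5784 0.2145] F [-0.1554  0.6983 -0.4232] grip 1.0 q [-1.2238  0.3237  0.0932  1.4649 -0.0304  1.3682 -1.2749]
axes cols
 [[-0.0059  0.1455  0.9893]
 [-0.0124  0.9893 -0.1455]
 [-0.9999 -0.0131 -0.0041]]
world d mm [ 220.5716 -215.9045  -14.5239] shift now-axes [ 0.6354 -7.2525  9.9881] after-turn axes [ 0.581  -7.2507  9.9927] turn [ 0.0006 -0.0026  0.0083] deg [ 0.0558 -0.2331  0.7509]
```

Call:
play_rows:
  targets:
    - {"claw": 0, "linear": [0, -0.72, 1], "rotation": [0, 0, 0.008]}
    - {"claw": 0, "linear": [0, -0.72, 1], "rotation": [0, 0, 0]}
    - {"claw": 0, "linear": [0, -0.72, 1], "rotation": [0, 0, 0]}
    - {"claw": 0, "linear": [0, -0.72, 1], "rotation": [0, 0, 0]}
    - {"claw": 0, "linear": [0, -0.72, 1], "rotation": [0, 0, 0]}
    - {"claw": 0, "linear": [0, -0.72, 1], "rotation": [0, 0, 0]}
    - {"claw": 0, "linear": [0, -0.72, 1], "rotation": [0, 0, 0]}
    - {"claw": 0, "linear": [0, -0.72, 1], "rotation": [0, 0, 0]}
    - {"claw": 0, "linear": [0, -0.72, 1], "rotation": [0, 0, 0]}
    - {"claw": 0, "linear": [0, 0, 0], "rotation": [0, 0, 0]}

```text
time: 1.77
position: [0.4881, 0.3767, 0.2062]
tool_rot: [0.106, 1.579, -0.119]
ft_force: [0.5, -1.3, -0.1]
grip_width: 1.002
```

```bash
python3 go.py .5079 .3625 .20 -.147
```

```text
t 1.77 pos [0.4881 0.3767 0.2062] F [ 0.4767 -1.3058 -0.0673] grip 1.002 q [-0.9014  0.2687  0.2449  1.5591 -0.0674  1.3358 -0.7913]
axes cols
 [[-0.0116  0.1424  0.9897]
 [-0.0077  0.9898 -0.1425]
 [-0.9999 -0.0092 -0.0104]]
world d mm [ 19.7936 -14.1515  -6.1841] shift now-axes [ 0.2425 -0.4452  0.8669] after-turn axes [ 0.2474 -0.444   0.8661] turn [ 0.0026 -0.0066  0.0059] deg [ 0.23   -0.5933  0.5299]
```

Call:
play_rows:
  targets:
    - {"claw": 0, "linear": [0, -0.22, 0.43], "rotation": [0.002, -0.006, 0.006]}
    - {"claw": 0, "linear": [0, -0.22, 0.43], "rotation": [0, 0, 0]}
    - {"claw": 0, "linear": [1, 0, 0], "rotation": [0, 0, 0]}
    - {"claw": 0, "linear": [1, 0, 0], "rotation": [0, 0, 0]}
    - {"claw": 0, "linear": [1, 0, 0], "rotation": [0, 0, 0]}
    - {"claw": 0, "linear": [1, 0, 0], "rotation": [0, 0, 0]}
    - {"claw": 0, "linear": [0, 0, 0], "rotation": [0, 0, 0]}

```text
time: 2.35
position: [0.5138, 0.359, 0.1035]
tool_rot: [0.12, 1.563, -0.115]
ft_force: [-0.8, -0.3, -1.4]
grip_width: 0.997
```

```bash
python3 go.py .5079 .3625 .03 -.147
python3 - <<'E'
from bench import *;import cv2
im=get_image("scene");c=im[120:220,290:400];cv2.imwrite("pics/s1.png",cv2.resize(c,None,fx=6,fy=6,interpolation=2)[:600,:800])
E
```

```text
t 2.35 pos [0.5138 0.359  0.1035] F [-0.8474 -0.3479 -1.4104] grip 0.997 q [-0.8573  0.3521  0.2508  1.6681 -0.0944  1.1281 -0.7309]
axes cols
 [[ 0.0045  0.1491  0.9888]
 [ 0.0027  0.9888 -0.1491]
 [-1.      0.0033  0.004 ]]
world d mm [ -5.9302   3.4934 -73.4529] shift now-axes [ 2.9374  0.0931 -0.2673] after-turn axes [ 2.9381  0.1035 -0.2551] turn [-0.0017  0.0026 -0.0021] deg [-0.1515  0.2317 -0.1893]
```

View pics/s1.png

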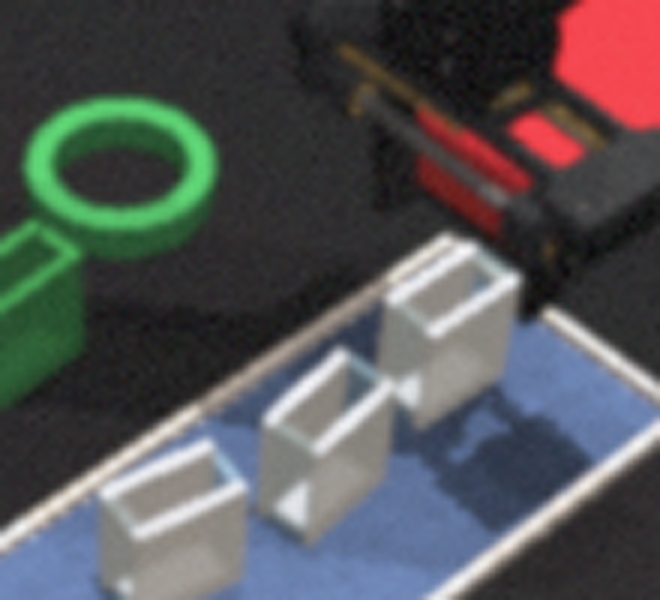

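Crop s1 shows the open gripper above the far cell (cell 1, crop (450,330)), with the near finger outside its frosted side. I'll go down now.

Call:
play_rows:
  targets:
    - {"claw": 0, "linear": [0, 0.1, -0.24], "rotation": [-0.002, 0.002, -0.002]}
    - {"claw": 0, "linear": [0.9, 0, 0], "rotation": [0, 0, 0]}
    - {"claw": 0, "linear": [0.9, 0, 0], "rotation": [0, 0, 0]}
    - {"claw": 0, "linear": [0.8, 0, 0], "rotation": [0, 0, 0]}
    - {"claw": 0, "linear": [0.2, 0, 0], "rotation": [0, 0, 0]}
    - {"claw": 0, "linear": [0, 0, 0], "rotation": [0, 0, 0]}

```text
time: 2.9
position: [0.5141, 0.372, 0.0464]
tool_rot: [0.123, 1.553, -0.098]
ft_force: [-0.2, -0.8, 0.3]
grip_width: 0.998
```

```bash
python3 go.py .5079 .3625 .03 -.147
```

```text
t 2.9 pos [0.5141 0.372  0.0464] F [-0.1808 -0.7898  0.3489] grip 0.998 q [-0.8583  0.4144  0.2359  1.7091 -0.1143  1.01   -0.7241]
axes cols
 [[ 0.0155  0.1408  0.9899]
 [ 0.0146  0.9899 -0.141 ]
 [-0.9998  0.0167  0.0133]]
world d mm [ -6.2065  -9.5197 -16.3638] shift now-axes [ 0.645  -0.4228 -0.2007] after-turn axes [ 0.6546 -0.413  -0.1898] turn [ 0.0036  0.0084 -0.0106] deg [ 0.3215  0.7574 -0.9574]
```

Call:
play_rows:
  targets:
    - {"claw": 0, "linear": [0, 0, 0], "rotation": [0.003, 0.008, -0.01]}
    - {"claw": 0, "linear": [0, 0, 0], "rotation": [0, 0, 0]}

```text
time: 3.07
position: [0.5149, 0.374, 0.05]
tool_rot: [0.117, 1.565, -0.111]
ft_force: [0.3, 1.0, 0.3]
grip_width: 1.002
```

```bash
python3 go.py .5079 .3625 .03 -.147
```

```text
t 3.07 pos [0.5149 0.374  0.05  ] F [0.3392 1.0266 0.3396] grip 1.002 q [-0.8597  0.4254  0.2371  1.6854 -0.1137  1.0398 -0.7305]
axes cols
 [[ 0.0029  0.1444  0.9895]
 [ 0.0033  0.9895 -0.1444]
 [-1.      0.0037  0.0024]]
world d mm [ -6.9872 -11.4892 -20.0336] shift now-axes [ 0.799  -0.4981 -0.2121] after-turn axes [ 0.8013 -0.4955 -0.2092] turn [ 0.0014  0.0015 -0.0024] deg [ 0.122   0.138  -0.2135]
```

Call:
play_rows:
  targets:
    - {"claw": 0, "linear": [0, -0.48, -0.2], "rotation": [0, 0, 0]}
    - {"claw": 0, "linear": [0, 0, 0], "rotation": [0, 0, 0]}
    - {"claw": 0, "linear": [0, 0, 0], "rotation": [0, 0, 0]}

```text
time: 3.32
position: [0.5107, 0.366, 0.0557]
tool_rot: [0.12, 1.559, -0.104]
ft_force: [1.1, 0.6, 0.7]
grip_width: 0.997
```

```bash
python3 go.py .5079 .3625 .03 -.147
```

```text
t 3.32 pos [0.5107 0.366  0.0557] F [1.0661 0.619  0.7151] grip 0.997 q [-0.8581  0.3974  0.2394  1.7117 -0.1095  1.0317 -0.7248]
axes cols
 [[ 0.0097  0.1426  0.9897]
 [ 0.0097  0.9897 -0.1427]
 [-0.9999  0.011   0.0082]]
world d mm [ -2.7623  -3.5347 -25.6985] shift now-axes [ 1.0254 -0.167  -0.0976] after-turn axes [ 1.0279 -0.156  -0.0886] turn [ 0.0025  0.0052 -0.007 ] deg [ 0.2216  0.4698 -0.6327]
```

```bash
cat > poll.py <<'E'
import sys,numpy as np;from bench import get_state,get_image
from scipy.spatial.transform import Rotation as R
np.set_printoptions(precision=4,suppress=True);n=int(sys.argv[1]);v=len(sys.argv)>2;L=[]
for i in range(n):
    s=get_state();L.append(np.r_[s['position'],s['ft_force'],s['joint_torque'][[1,3]],s['joint_positions'],s['tool_rot']])
    if v: print(round(s['time'],3),s['position'],s['ft_force'],s['joint_torque'][[1,3]],s['joint_positions'][:4])
    get_image("top")
L=np.array(L);m=L.mean(0);print("t",s['time'],"pos",m[:3],"F",m[3:6],"tau",m[6:8],"rot",m[15:],"grip",s['grip_width']);print("sd",L.std(0)[:8])
E
python3 poll.py 8 v
```

```text
3.317 [0.5107 0.366  0.0557] [1.0661 0.619  0.7151] [-47.9579 -26.8345] [-0.8581  0.3974  0.2394  1.7117]
3.367 [0.5109 0.3658 0.0558] [-0.3169  0.2995 -0.184 ] [-47.2674 -26.9591] [-0.858   0.3973  0.2397  1.7115]
3.417 [0.5108 0.3657 0.0554] [ 0.8429 -0.2464  0.628 ] [-48.4891 -27.4159] [-0.858   0.398   0.2396  1.7117]
3.467 [0.5105 0.3655 0.0548] [-0.0588  0.0541 -0.3362] [-48.7148 -27.6323] [-0.8579  0.3986  0.2395  1.7121]
3.517 [0.5102 0.3654 0.0544] [ 0.2615  0.8613 -0.2629] [-48.7448 -27.6783] [-0.8579  0.399   0.2394  1.7124]
3.567 [0.5101 0.3652 0.0541] [-0.6481 -0.3073 -0.3114] [-48.7098 -27.6651] [-0.8579  0.3993  0.2393  1.7127]
3.617 [0.5099 0.3651 0.0539] [-0.5413  0.1232  0.0188] [-48.6535 -27.6339] [-0.8579  0.3995  0.2394  1.7129]
3.667 [0.5099 0.365  0.0537] [-0.9712  0.0089  0.6235] [-48.5948 -27.6004] [-0.8578  0.3996  0.2394  1.7131]
t 3.6667 pos [0.5104 0.3655 0.0547] F [-0.0457  0.1765  0.1113] tau [-48.3915 -27.4274] rot [ 0.1194  1.5599 -0.1054] grip 0.9983642943670609
sd [0.0004 0.0003 0.0008 0.6763 0.3773 0.4343 0.4876 0.3172]
```

Call:
play_rows:
  targets:
    - {"claw": 0, "linear": [0.5, -0.08, -0.05], "rotation": [0.002, 0.005, -0.006]}
    - {"claw": 0, "linear": [0.5, -0.05, -0.02], "rotation": [0, 0, 0]}
    - {"claw": 0, "linear": [0.1, 0, 0], "rotation": [0, 0, 0]}
    - {"claw": 0, "linear": [0, 0, 0], "rotation": [0, 0, 0]}

```text
time: 4.05
position: [0.5071, 0.3616, 0.0224]
tool_rot: [0.113, 1.571, -0.118]
ft_force: [0.1, 0.2, 0.1]
grip_width: 1.002
```

```bash
python3 poll.py 3|head -1;python3 go.py .5079 .3625 .03 -.147
```

```text
t 4.15 pos [0.5071 0.3616 0.0226] F [ 0.1446 -0.5517 -0.2294] tau [-49.7448 -26.8114] rot [ 0.1127  1.5713 -0.1177] grip 1.0027045893902309
t 4.2 pos [0.5077 0.3621 0.0238] F [ 0.0708 -0.5022 -0.6441] grip 1.002 q [-0.8527  0.4371  0.2354  1.7293 -0.1183  0.9921 -0.7202]
axes cols
 [[-0.0024  0.1461  0.9893]
 [-0.0017  0.9893 -0.1461]
 [-1.     -0.002  -0.0021]]
world d mm [0.1545 0.4391 6.2125] shift now-axes [-0.2485  0.0178  0.003 ] after-turn axes [-0.2485  0.0183  0.0035] turn [ 0.0002 -0.0013  0.0013] deg [ 0.0206 -0.1212  0.1152]
```

Call:
play_rows:
  newtons: 15
  targets:
    - {"claw": 0, "linear": [-0.2, 0, 0], "rotation": [0, 0, 0]}
    - {"claw": 0.9, "linear": [0, 0, 0], "rotation": [0, 0, 0]}
    - {"claw": 0.9, "linear": [0, 0, 0], "rotation": [0, 0, 0]}
    - {"claw": 0.9, "linear": [0, 0, 0], "rotation": [0, 0, 0]}
    - {"claw": 0.9, "linear": [0, 0, 0], "rotation": [0, 0, 0]}
    - {"claw": 0.9, "linear": [0, 0, 0], "rotation": [0, 0, 0]}
    - {"claw": 0.9, "linear": [0, 0, 0], "rotation": [0, 0, 0]}
    - {"claw": 0.9, "linear": [0, 0, 0], "rotation": [0, 0, 0]}

```text
time: 4.87
position: [0.5093, 0.3633, 0.032]
tool_rot: [0.116, 1.567, -0.114]
ft_force: [0.0, 1.1, 0.4]
grip_width: 0.558
```

```bash
python3 poll.py 6;python3 go.py .5079 .3625 .03 -.147
```

```text
t 5.1167 pos [0.5092 0.3633 0.0319] F [-0.1882  0.2454  0.4066] tau [-49.1169 -26.8777] rot [ 0.1163  1.5669 -0.114 ] grip 0.3892032067682408
sd [0.0001 0.     0.0001 0.3535 0.5958 0.5808 0.2055 0.0979]
t 5.17 pos [0.509  0.3633 0.0318] F [-0.3205 -0.4448  0.8078] grip 0.388 q [-0.8538  0.4279  0.2366  1.7238 -0.1165  1.0024 -0.7216]
axes cols
 [[ 0.0005  0.146   0.9893]
 [ 0.0013  0.9893 -0.146 ]
 [-1.      0.0014  0.0003]]
world d mm [-1.0604 -0.8288 -1.777 ] shift now-axes [ 0.071  -0.0391 -0.0371] after-turn axes [ 0.0711 -0.039  -0.0371] turn [ 0.0003  0.0002 -0.0009] deg [ 0.027   0.0191 -0.0789]
```

Opening 0.388 × 87 mm = 33.8 mm, so the cell is held. I'll lift it a little and weigh it.

Call:
play_rows:
  targets:
    - {"claw": 0.9, "linear": [0, 0, 0], "rotation": [0, 0, 0]}
    - {"claw": 0.9, "linear": [-0.4, 0, 0], "rotation": [0, 0, 0]}
    - {"claw": 0.9, "linear": [-0.5, 0, 0], "rotation": [0, 0, 0]}
    - {"claw": 0.9, "linear": [-0.4, 0, 0], "rotation": [0, 0, 0]}
    - {"claw": 0.9, "linear": [0, 0, 0], "rotation": [0, 0, 0]}
    - {"claw": 0.9, "linear": [0, 0, 0], "rotation": [0, 0, 0]}

```text
time: 5.67
position: [0.509, 0.3627, 0.0674]
tool_rot: [0.116, 1.567, -0.115]
ft_force: [-0.4, -0.2, -1.1]
grip_width: 0.392
```

```bash
python3 poll.py 3|head -1;python3 poll.py 16;python3 go.py .5079 .3625 .03 -.147
```

```text
t 5.7667 pos [0.5091 0.3627 0.0674] F [ 0.2591  0.1737 -1.6599] tau [-48.8782 -28.3638] rot [ 0.1157  1.567  -0.1148] grip 0.3902376762832503
t 6.5667 pos [0.5085 0.3623 0.0661] F [ 0.1299  0.0204 -1.6419] tau [-49.1532 -28.5469] rot [ 0.1145  1.5686 -0.116 ] grip 0.38959161769841366
sd [0.0001 0.0001 0.0002 0.4449 0.3869 0.4864 0.1738 0.124 ]
t 6.62 pos [0.5086 0.3624 0.0663] F [-0.532   0.0344 -0.9818] grip 0.393 q [-0.8595  0.3889  0.243   1.6997 -0.1043  1.0665 -0.7301]
axes cols
 [[-0.0007  0.1462  0.9893]
 [-0.0006  0.9893 -0.1462]
 [-1.     -0.0007 -0.0006]]
world d mm [ -0.6838   0.0832 -36.3356] shift now-axes [ 1.4534  0.0004 -0.0267] after-turn axes [ 1.4534 -0.0007 -0.0275] turn [ 0.0002 -0.0004  0.0005] deg [ 0.0155 -0.0319  0.0418]
```

The mean Fz is -1.64 ± 0.12 N, about 167 g. That falls in the glass range; a plastic cell would read about 0.65 N. So this is the glass cell and the others can stay untouched. I'll raise it above lamp height.

Call:
play_rows:
  newtons: 25
  targets:
    - {"claw": 0.9, "linear": [0, 0, 0], "rotation": [0, 0, 0]}
    - {"claw": 0.9, "linear": [-0.5, 0, 0], "rotation": [0, 0, 0]}
    - {"claw": 0.9, "linear": [-0.9, 0, 0], "rotation": [0, 0, 0]}
    - {"claw": 0.9, "linear": [-1, 0, 0], "rotation": [0, 0, 0]}
    - {"claw": 0.9, "linear": [-1, 0, 0], "rotation": [0, 0, 0]}
    - {"claw": 0.9, "linear": [-1, 0, 0], "rotation": [0, 0, 0]}
    - {"claw": 0.9, "linear": [-1, 0, 0], "rotation": [0, 0, 0]}
    - {"claw": 0.9, "linear": [-1, 0, 0], "rotation": [0, 0, 0]}
    - {"claw": 0.9, "linear": [-1, 0, 0], "rotation": [0, 0, 0]}
    - {"claw": 0.9, "linear": [-0.4, 0, 0], "rotation": [0, 0, 0]}

```text
time: 7.45
position: [0.5068, 0.3605, 0.2735]
tool_rot: [0.113, 1.572, -0.119]
ft_force: [0.7, 0.9, -0.1]
grip_width: 0.388
```

```bash
python3 poll.py 4|head -1; python3 go.py .5483 -.276 .26 .0167
```

```text
t 7.6 pos [0.5067 0.3604 0.2722] F [ 0.4897  0.4331 -0.7732] tau [-43.198  -30.8894] rot [ 0.1124  1.5722 -0.1199] grip 0.39068368691395855
t 7.65 pos [0.5051 0.3594 0.2672] F [ 0.1356  0.4751 -2.6794] grip 0.388 q [-0.8764  0.251   0.2634  1.4603 -0.0638  1.4527 -0.7601]
axes cols
 [[-0.0105  0.1471  0.9891]
 [-0.0091  0.9891 -0.1472]
 [-0.9999 -0.0106 -0.009 ]]
world d mm [  43.2247 -635.373    -7.1538] shift now-axes [  0.4998 -24.8799   5.4525] after-turn axes [  0.2862 -25.4402   1.3043] turn [-0.1046 -0.0063  0.0062] deg [-9.4161 -0.5662  0.5615]
```

Call:
play_rows:
  targets:
    - {"claw": 0.9, "linear": [0, -0.2, 0], "rotation": [-0.05, -0.006, 0.006]}
    - {"claw": 0.9, "linear": [0, -0.5, 0], "rotation": [-0.05, 0, 0]}
    - {"claw": 0.9, "linear": [0, -0.8, 0.05], "rotation": [0, 0, 0]}
    - {"claw": 0.9, "linear": [0, -1, 0.05], "rotation": [0, 0, 0]}
    - {"claw": 0.9, "linear": [0, -1, 0.05], "rotation": [0, 0, 0]}
    - {"claw": 0.9, "linear": [0, -1, 0.05], "rotation": [0, 0, 0]}
    - {"claw": 0.9, "linear": [0, -1, 0.05], "rotation": [0, 0, 0]}
    - {"claw": 0.9, "linear": [0, -1, 0.05], "rotation": [0, 0, 0]}
    - {"claw": 0.9, "linear": [0, -1, 0.05], "rotation": [0, 0, 0]}
    - {"claw": 0.9, "linear": [0, -0.8, 0.05], "rotation": [0, 0, 0]}

```text
time: 8.48
position: [0.5033, 0.1458, 0.2404]
tool_rot: [-0.043, 1.61, 0.008]
ft_force: [0.9, -0.3, -1.7]
grip_width: 0.391
```

```bash
python3 go.py .5483 -.276 .26 .0167
```

```text
t 8.48 pos [0.5033 0.1458 0.2404] F [ 0.9134 -0.3471 -1.7202] grip 0.391 q [-0.6845  0.075   0.3663  1.7121 -0.0176  1.4039 -0.2832]
axes cols
 [[-0.0392 -0.0324  0.9987]
 [-0.0229  0.9992  0.0315]
 [-0.999  -0.0217 -0.0399]]
world d mm [  45.0413 -421.8432   19.6125] shift now-axes [ -0.4672 -16.9363   1.2358] after-turn axes [ -0.7845 -16.9015   1.5196] turn [ 0.0097 -0.0253  0.014 ] deg [ 0.8766 -2.2771  1.2599]
```

Call:
play_rows:
  targets:
    - {"claw": 0.9, "linear": [-0.2, -0.5, 0.1], "rotation": [0.009, -0.02, 0.012]}
    - {"claw": 0.9, "linear": [-0.2, -0.8, 0.15], "rotation": [0, -0.004, 0.002]}
    - {"claw": 0.9, "linear": [-0.15, -1, 0.15], "rotation": [0, -0.003, 0.001]}
    - {"claw": 0.9, "linear": [-0.15, -1, 0.15], "rotation": [0, -0.003, 0.001]}
    - {"claw": 0.9, "linear": [-0.1, -1, 0.15], "rotation": [0, -0.003, 0.001]}
    - {"claw": 0.9, "linear": [-0.1, -1, 0.15], "rotation": [0, -0.003, 0.001]}
    - {"claw": 0.9, "linear": [-0.1, -1, 0.15], "rotation": [0, -0.003, 0.001]}
    - {"claw": 0.9, "linear": [-0.1, -0.8, 0.1], "rotation": [0, 0, 0]}
    - {"claw": 0.9, "linear": [0, -0.4, 0], "rotation": [0, 0, 0]}
    - {"claw": 0.9, "linear": [0, 0, 0], "rotation": [0, 0, 0]}

```text
time: 9.32
position: [0.5205, -0.0573, 0.2441]
tool_rot: [-0.011, 1.588, 0.005]
ft_force: [-0.2, 0.7, -1.9]
grip_width: 0.388
```

```bash
python3 go.py .5483 -.276 .26 .0167
```

```text
t 9.32 pos [ 0.5205 -0.0573  0.2441] F [-0.1853  0.7028 -1.913 ] grip 0.388 q [-0.4776  0.0475  0.5555  1.7352 -0.0206  1.3828  0.092 ]
axes cols
 [[-0.017  -0.0104  0.9998]
 [-0.0035  0.9999  0.0103]
 [-0.9998 -0.0033 -0.0171]]
world d mm [  27.8489 -218.7168   15.8815] shift now-axes [-0.6238 -8.7618  1.0125] after-turn axes [-0.6353 -8.7661  0.9677] turn [-0.004  -0.0109  0.0021] deg [-0.3634 -0.9782  0.1856]
```

Call:
play_rows:
  targets:
    - {"claw": 0.9, "linear": [-0.3, -0.5, 0.1], "rotation": [-0.004, -0.011, 0.002]}
    - {"claw": 0.9, "linear": [-0.2, -0.8, 0.12], "rotation": [0, -0.003, 0]}
    - {"claw": 0.9, "linear": [-0.15, -1, 0.15], "rotation": [0, -0.003, 0]}
    - {"claw": 0.9, "linear": [-0.15, -1, 0.15], "rotation": [0, -0.003, 0]}
    - {"claw": 0.9, "linear": [-0.1, -1, 0.15], "rotation": [0, -0.003, 0]}
    - {"claw": 0.9, "linear": [-0.1, -1, 0.15], "rotation": [0, -0.003, 0]}
    - {"claw": 0.9, "linear": [-0.1, -1, 0.15], "rotation": [0, -0.002, 0]}
    - {"claw": 0.9, "linear": [-0.1, -0.8, 0.1], "rotation": [0, 0, 0]}
    - {"claw": 0.9, "linear": [0, -0.4, 0], "rotation": [0, 0, 0]}
    - {"claw": 0.9, "linear": [0, 0, 0], "rotation": [0, 0, 0]}

```text
time: 10.15
position: [0.5499, -0.2298, 0.2583]
tool_rot: [-0.022, 1.567, 0.041]
ft_force: [1.0, -0.0, -1.7]
grip_width: 0.389
```

```bash
python3 poll.py 2|head -1;python3 go.py .5483 -.276 .26 .0167
```

```text
t 10.2 pos [ 0.55   -0.229   0.2582] F [ 0.715   0.344  -2.1113] tau [-36.3031 -32.4414] rot [-0.0222  1.5671  0.0423] grip 0.3929225247614213
t 10.25 pos [ 0.5504 -0.227   0.2584] F [-0.0447  0.0627 -2.5487] grip 0.391 q [-0.2384  0.2205  0.7022  1.5604 -0.1581  1.4167  0.5203]
axes cols
 [[ 0.0036 -0.0436  0.999 ]
 [ 0.0144  0.999   0.0435]
 [-0.9999  0.0142  0.0042]]
world d mm [ -2.125  -49.0259   1.6419] shift now-axes [-0.0942 -1.9543 -0.1699] after-turn axes [-0.0657 -1.9593 -0.1177] turn [ 0.0171  0.0025 -0.0091] deg [ 1.538   0.2286 -0.8171]
```

Call:
play_rows:
  targets:
    - {"claw": 0.9, "linear": [0, -0.5, -0.04], "rotation": [0.015, 0.002, -0.009]}
    - {"claw": 0.9, "linear": [0, -0.8, -0.04], "rotation": [0, 0, 0]}
    - {"claw": 0.9, "linear": [0, -0.5, 0], "rotation": [0, 0, 0]}
    - {"claw": 0.9, "linear": [0, -0.1, 0], "rotation": [0, 0, 0]}
    - {"claw": 0.9, "linear": [0, 0, 0], "rotation": [0, 0, 0]}

```text
time: 10.67
position: [0.5516, -0.268, 0.2565]
tool_rot: [-0.019, 1.572, 0.025]
ft_force: [-0.1, 0.5, -1.4]
grip_width: 0.395
```

```bash
python3 poll.py 4|head -1;python3 go.py .5483 -.276 .22 .0167
```

```text
t 10.8167 pos [ 0.5518 -0.2674  0.2565] F [-0.1363  0.4662 -1.4526] tau [-38.5794 -31.7786] rot [-0.019   1.5714  0.0256] grip 0.38821078075074217
t 10.87 pos [ 0.552  -0.2668  0.2566] F [-0.246  -0.4092 -1.7662] grip 0.387 q [-0.179   0.2702  0.7222  1.5188 -0.183   1.4232  0.5822]
axes cols
 [[-0.0005 -0.0296  0.9996]
 [ 0.0045  0.9996  0.0296]
 [-1.      0.0045 -0.0004]]
world d mm [ -3.6748  -9.1821 -36.6217] shift now-axes [ 1.4633 -0.3694 -0.1573] after-turn axes [ 1.4649 -0.3648 -0.1531] turn [ 0.0082 -0.0002 -0.0029] deg [ 0.7398 -0.022  -0.2602]
```

Call:
play_rows:
  targets:
    - {"claw": 0.9, "linear": [0, -0.35, -0.15], "rotation": [0.008, 0, -0.003]}
    - {"claw": 0.9, "linear": [0, 0, 0], "rotation": [0, 0, 0]}
    - {"claw": 0.9, "linear": [0.5, 0, 0], "rotation": [0, 0, 0]}
    - {"claw": 0.9, "linear": [0.8, 0, 0], "rotation": [0, 0, 0]}
    - {"claw": 0.9, "linear": [0.8, 0, 0], "rotation": [0, 0, 0]}
    - {"claw": 0.9, "linear": [0.4, 0, 0], "rotation": [0, 0, 0]}
    - {"claw": 0.9, "linear": [0, 0, 0], "rotation": [0, 0, 0]}

```text
time: 11.45
position: [0.5489, -0.2748, 0.1906]
tool_rot: [-0.014, 1.568, 0.014]
ft_force: [0.1, 0.3, -1.4]
grip_width: 0.386
```

```bash
python3 poll.py 4|head -1;python3 go.py .5483 -.276 .123 .0167
```

```text
t 11.6 pos [ 0.5495 -0.2752  0.1921] F [-0.0751  0.1184 -1.59  ] tau [-39.5499 -30.6962] rot [-0.0144  1.5664  0.0133] grip 0.38664838519534633
t 11.65 pos [ 0.5508 -0.276   0.1944] F [ 0.8397 -0.1957 -1.0157] grip 0.387 q [-0.1636  0.3038  0.7172  1.6102 -0.208   1.297   0.6035]
axes cols
 [[ 0.0079 -0.0177  0.9998]
 [-0.0021  0.9998  0.0177]
 [-1.     -0.0022  0.0079]]
world d mm [ -2.4842   0.0264 -71.3633] shift now-axes [ 2.8536  0.0092 -0.1218] after-turn axes [ 2.8545  0.0027 -0.0993] turn [0.0006 0.005  0.0014] deg [0.0559 0.4518 0.1281]
```

Call:
play_rows:
  targets:
    - {"claw": 0.9, "linear": [0.4, 0, -0.1], "rotation": [0, 0.005, 0.001]}
    - {"claw": 0.9, "linear": [0.7, 0, 0], "rotation": [0, 0, 0]}
    - {"claw": 0.9, "linear": [0.7, 0, 0], "rotation": [0, 0, 0]}
    - {"claw": 0.9, "linear": [0.5, 0, 0], "rotation": [0, 0, 0]}
    - {"claw": 0.9, "linear": [0.2, 0, 0], "rotation": [0, 0, 0]}
    - {"claw": 0.9, "linear": [0, 0, 0], "rotation": [0, 0, 0]}

```text
time: 12.15
position: [0.5516, -0.278, 0.1333]
tool_rot: [-0.017, 1.562, 0.011]
ft_force: [0.3, 0.1, -1.8]
grip_width: 0.383
```

```bash
python3 poll.py 5;python3 go.py .5483 -.276 .123 .0167
```

```text
t 12.35 pos [ 0.5522 -0.2784  0.1344] F [ 0.2566 -0.2448 -1.4339] tau [-41.1739 -29.3419] rot [-0.0176  1.5609  0.011 ] grip 0.3894458061047615
sd [0.0005 0.0002 0.0008 0.455  0.3073 0.324  0.3251 0.2725]
t 12.4 pos [ 0.5528 -0.2786  0.1355] F [-0.5744 -0.7043 -0.7839] grip 0.39 q [-0.1448  0.3553  0.7012  1.6763 -0.2465  1.1868  0.6342]
axes cols
 [[ 0.0118 -0.0183  0.9998]
 [-0.0047  0.9998  0.0183]
 [-0.9999 -0.005   0.0117]]
world d mm [ -4.5298   2.6478 -12.4945] shift now-axes [ 0.4971  0.1117 -0.1851] after-turn axes [ 0.4998  0.1089 -0.1794] turn [0.001  0.0075 0.0031] deg [0.0926 0.6732 0.2832]
```

Call:
play_rows:
  targets:
    - {"claw": 0.9, "linear": [0.2, 0.1, -0.17], "rotation": [0.001, 0.007, 0.003]}
    - {"claw": 0.9, "linear": [0.2, 0, 0], "rotation": [0, 0, 0]}
    - {"claw": 0.9, "linear": [0, 0, 0], "rotation": [0, 0, 0]}
    - {"claw": 0.9, "linear": [0, 0, 0], "rotation": [0, 0, 0]}

```text
time: 12.73
position: [0.5492, -0.2764, 0.1264]
tool_rot: [-0.014, 1.568, 0.013]
ft_force: [0.2, 0.5, -2.3]
grip_width: 0.387
```

```bash
python3 poll.py 6;python3 go.py .5483 -.276 .123 .0167
cat > chk.py <<'E'
import sys;from ov import *;from bench import get_state,get_image
s=get_state();M=R.from_rotvec(s['tool_rot']).as_matrix();up=-M[:,0]
B=np.c_[M[:,2],np.cross(up,M[:,2]),up]
im=get_image("scene");cv2.imwrite("pics/last.png",im);bn=(.5483,-.276,.0167)
c=overlay("scene","pics/last.png",[],bn,(125,250,260,350),5.9,0)
P=box@B.T+s['position']-.028*up+float(sys.argv[2])*B[:,1];p=[(int(a),int(b)) for a,b in (proj("scene",P)-[124.5,249.5])*5.9]
for i,j in E_: cv2.line(c,p[i],p[j],(255,0,255),1)
b=[(int(a),int(b)) for a,b in (proj("scene",place(np.array([[0,.07,.13],[0,-.07,.13]]),*bn))-[124.5,249.5])*5.9];cv2.line(c,*b,(0,255,255),1)
cv2.imwrite(sys.argv[1],c[:600,:800])
E
python3 chk.py pics/c1.png 0
```

```text
t 12.9833 pos [ 0.5493 -0.2765  0.1265] F [-0.2367 -0.1286 -1.7522] tau [-41.5617 -29.2631] rot [-0.0136  1.5678  0.0127] grip 0.387612701159719
sd [0.0001 0.0001 0.0001 0.3423 0.3464 0.5604 0.1414 0.1452]
t 13.03 pos [ 0.5494 -0.2765  0.1266] F [-0.141   0.6264 -1.5075] grip 0.385 q [-0.1432  0.3626  0.6986  1.6868 -0.2505  1.1802  0.6355]
axes cols
 [[ 0.0031 -0.0167  0.9999]
 [-0.0006  0.9999  0.0167]
 [-1.     -0.0006  0.0031]]
world d mm [-1.0573  0.5325 -3.6367] shift now-axes [ 0.1453  0.0221 -0.0424] after-turn axes [ 0.1455  0.022  -0.0419] turn [0.     0.002  0.0004] deg [0.0012 0.1798 0.0364]
```

View pics/c1.png

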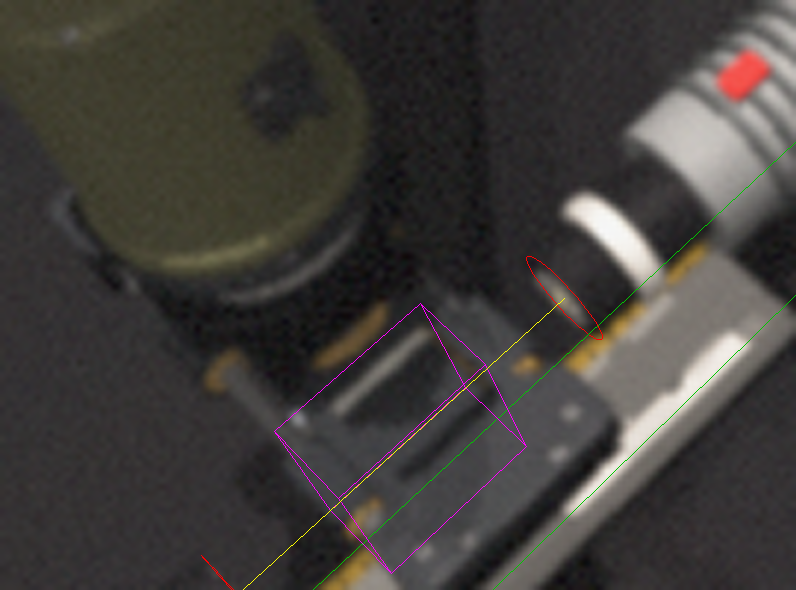

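In crop c1 the gripper body hides nearly all of the cell from the scene camera; only one white rim strip shows, from (335,410) to (425,335). To check for an offset along the cell, I'll compare the pose at grasp closure with both first pictures, and add the current top view.

Run:
```python
from ov import *;from bench import get_state,get_image
g=[(.5085,.3633,-.147)]
a=overlay("top","pics/top0.png",g,None,(228,184,262,214),11.7,0)
b=overlay("scene","pics/scene0.png",g,None,(348,154,382,194),11.7,0)
cv2.imwrite("pics/top1.png",get_image("top"))
c=overlay("top","pics/top1.png",[],(.5483,-.276,.0167),(420,165,500,210),5,0)
s=get_state();M=R.from_rotvec(s['tool_rot']).as_matrix();up=-M[:,0];B=np.c_[M[:,2],np.cross(up,M[:,2]),up]
for xx in(-.017,-.012,.012,.017):
    P=np.array([[xx,.03,.07],[xx,-.03,.07]])@B.T+s['position']-.028*up
    print(xx,((proj("scene",P)-[124.5,249.5])*5.9).round())
H=max(a.shape[0],b.shape[0]);
o=np.zeros((H+c.shape[0],800,3),np.uint8);o[:a.shape[0],:a.shape[1]]=a;o[:b.shape[0],400:400+b.shape[1]]=b[:,:400];o[H:,:c.shape[1]]=c
print(o.shape);cv2.imwrite("pics/c2.png",cv2.resize(o,None,fx=.86,fy=.86) if o.shape[0]>600 else o)
```

```text
-0.017 [[421. 303.]
 [275. 432.]]
-0.012 [[430. 312.]
 [284. 441.]]
0.012 [[475. 356.]
 [329. 488.]]
0.017 [[485. 365.]
 [338. 498.]]
(693, 800, 3)
```

View pics/c2.png

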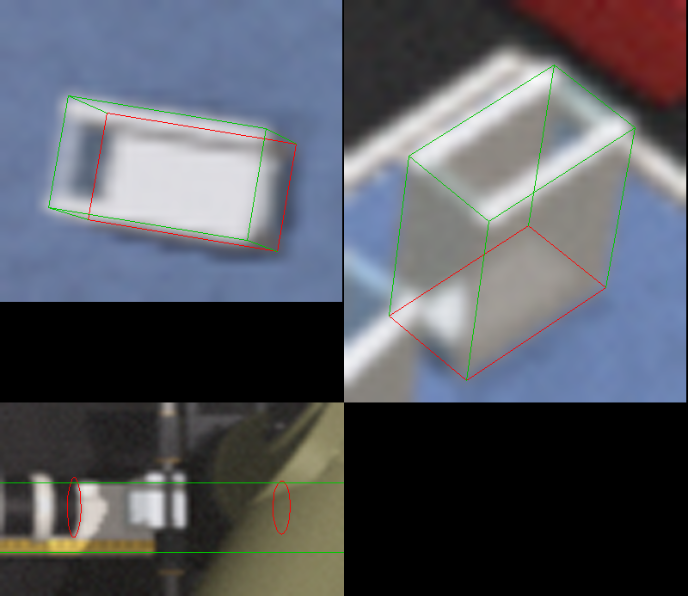

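Run:
```python
from ov import *;from bench import get_state
s=get_state();M=R.from_rotvec(s['tool_rot']).as_matrix();up=-M[:,0];B=np.c_[M[:,2],np.cross(up,M[:,2]),up]
c=overlay("top","pics/top1.png",[],(.5483,-.276,.0167),(432,172,482,207),15,0)
P=box@B.T+s['position']-.028*up;p=(proj("top",P)-[431.5,171.5])*15
for i,j in E_[4:8]: cv2.line(c,tuple(p[i].astype(int)),tuple(p[j].astype(int)),(255,0,255),1)
cv2.imwrite("pics/c3.png",c)
```

```text
(no output)
```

View pics/c3.png

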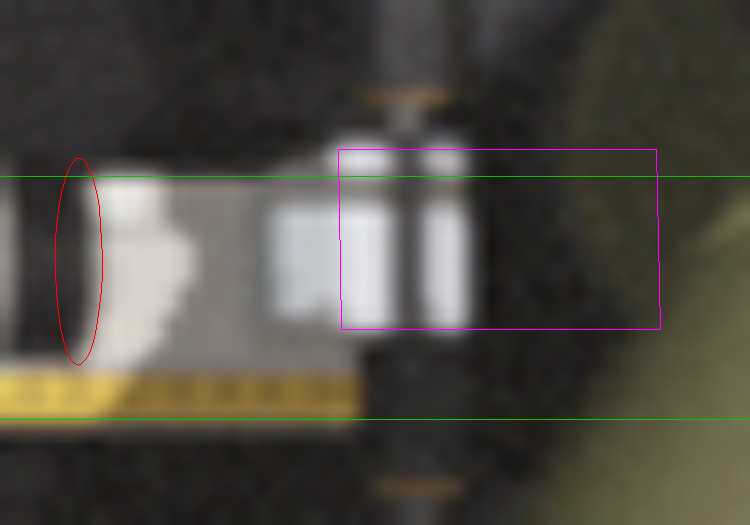

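The enlarged top view shows the held cell's rim left edge near crop x = 330 against the predicted 339, which is under 1.5 mm. Its width also matches, and it lies centred on the beam line. What's left is to lower it about 3.6 mm and let it settle.

Call:
play_rows:
  targets:
    - {"claw": 0.9, "linear": [0.16, 0, -0.04], "rotation": [0, 0.002, 0]}
    - {"claw": 0.9, "linear": [0, 0, 0], "rotation": [0, 0, 0]}
    - {"claw": 0.9, "linear": [0, 0, 0], "rotation": [0, 0, 0]}
    - {"claw": 0.9, "linear": [0, 0, 0], "rotation": [0, 0, 0]}

```text
time: 13.47
position: [0.5482, -0.2765, 0.1222]
tool_rot: [-0.014, 1.571, 0.013]
ft_force: [-0.1, -0.2, -1.1]
grip_width: 0.39
```

```bash
python3 poll.py 10;python3 go.py .5483 -.276 .123 .0167
```

```text
t 13.9167 pos [ 0.5484 -0.2766  0.1224] F [ 0.0416 -0.392  -1.3426] tau [-41.7146 -29.1591] rot [-0.0137  1.5708  0.0126] grip 0.3863367084804499
sd [0.0001 0.     0.0001 0.3944 0.5318 0.3841 0.0396 0.0342]
t 13.97 pos [ 0.5484 -0.2766  0.1224] F [-1.4564 -0.739  -1.637 ] grip 0.39 q [-0.142   0.3672  0.6975  1.6907 -0.2519  1.1753  0.6372]
axes cols
 [[ 0.0001 -0.0167  0.9999]
 [-0.0007  0.9999  0.0167]
 [-1.     -0.0007  0.    ]]
world d mm [-0.0779  0.6042  0.6067] shift now-axes [-0.0243  0.0242 -0.0027] after-turn axes [-0.0243  0.0242 -0.0027] turn [0.     0.     0.0005] deg [0.0009 0.0029 0.0421]
```

Run:
```python
from bench import *;import cv2,numpy as np
a=cv2.imread("pics/top0.png").astype(int);b=get_image("top");cv2.imwrite("pics/top2.png",b);b=b.astype(int)
for n,(x0,y0,x1,y1) in dict(cell1=(230,190,260,212),cell2=(262,190,292,212),cell3=(292,195,322,222),tape=(225,250,265,295),green=(272,250,300,268),pencil=(135,192,215,250),spool=(265,110,300,145),tissue=(300,100,345,135),logger=(350,105,405,140),lamp=(370,170,430,212)).items():
    print(n,round(np.abs(a-b)[y0:y1,x0:x1].mean(),1))
close_job();print(get_state()['time'])
```

```text
cell1 30.9
cell2 5.6
cell3 5.6
tape 10.2
green 4.5
pencil 5.7
spool 4.9
tissue 5.4
logger 5.4
lamp 4.1
the job is handed in; nothing more can be done
the job is handed in; nothing more can be done
```

The glass cell is held in the beam and the job is handed in at about 14 s on the robot's clock; `close_job` gives no verdict.

- **Finding the glass cell:** I lifted the first cell, at the +y end of the row, by its frosted sides. The lifted force averaged 1.64 N, about 167 g, which is in the glass range. I left the other two cells where they stood and did not weigh them.
- **Final pose:** the tool was within 0.6 mm of the pose worked out for mid-gap on the beam. Tilt and yaw error were under 0.1° and position scatter about 0.1 mm. The grip was 25 N with an opening of about 34 mm, the cell's width.
- **Cell in the grip:** the last enlarged top view, taken about 4 mm above the final height, put its rim within about 1.5 mm of the prediction along the beam.
- **Other things:** the before/after top view showed no real change at the two plastic cells, bench lamp, green look-alike, pencil box, spool, tissue box and logger. The tape roll region differed a little more (10 against about 5 elsewhere). The arm's start pose and shadow were near it and nothing went close, but I did not look at that area again. The brown look-alike was not checked.

**Weaker checks:** the force reading at the final pose was lower, 1.34 ± 0.12 N (about 137 g, under the glass range), while other readings during the carry averaged 1.4–1.75 N. All are far above a plastic cell's 0.6–0.74 N. The scene camera could not confirm the final cell position because the gripper hid it. The bench's position itself comes from the pictures, so it is good to only about 2 mm.

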